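# Sort the spares into the cam-lift tray, then hold the lift at its top

### The job

Put each of the three loose spares on the bench, two brass bushes and a black control knob, into the compartment of the white lift tray that already holds one of its kind. Then swing the cam lever by its red handle until it stands straight up and the tray is at its highest, and finish while still holding the handle there: the lever is sprung and the tray sinks if you let go. Leave the samples in their compartments and do not disturb the tools and other things on the bench.

Things in the scene. Friction and masses are not known exactly. Their poses are not given: they have to be found in the camera images.
- stand: The fixed cam-lift stand: dark steel base plate 200 mm (its x) by 280 mm (its y, from -125 to +155 mm) and 10 mm thick, blue side plates. Origin on the bench under the tray's centre; z up; x points away from the robot, turned a little (yaw up to 0.25 rad either way); y towards the lever side (left). The camshaft runs along its y, straight above its origin, 52 mm over the bench.
- bin_left (a point): Centre of the inner floor of the tray compartment on the stand's +y side (the lever's side). The white tray is 160 mm (x) by 210 mm (y) outside, open on top, walls 4 mm thick, parted by one 4 mm wall across the middle into two compartments, each 152 mm (x) by 99 mm (y) inside and 38 mm deep. Axes as the stand's. With the lever at rest the floor is 80 mm above the bench and the rim 118 mm.
- bin_right (a point): Centre of the inner floor of the other tray compartment, on the stand's -y side; same size.
- tray (a joint): How far the tray has risen, m: 0 at the lever's rest, 0.0272 at its highest; it follows the cam (0.0264 at 0.2 rad to either side of the top).
- lever (a joint): Angle of the cam lever, rad. 0: at rest on its stop, leaning 1.25 rad from upright towards the robot (the stand's -x). It grows as the lever swings up and away from the robot. 1.25: upright, highest lift. Beyond that the tray sinks again; stop at 1.75. A spring and the tray's weight always drive it back to 0: about 3 to 6 N at the handle.
- handle: The red round handle at the lever's end: a bar 16 mm thick, 74 mm long, along the stand's y, turning freely on its own axis. Origin at its middle, which lies 120 mm from the camshaft's axis and 167 mm to the +y side of the stand's origin; 90 mm above the bench at rest (114 mm nearer the robot than the shaft) and 172 mm above it when upright. The steel lever arm is at its inner end, 38 to 45 mm from the middle. Its own x and z axes spin freely and mean nothing.
- knob: Loose black control knob with a white pointer line, 34 mm across at the foot, 29 to 31 mm above, 26 mm tall, 25 g, standing on the bench. Origin: centre of the underside, z up.
- bush_a: Loose brass bush (plain ring) 28 mm across, 14 mm bore, 30 mm tall, 50 g, standing on the bench. Origin: centre of the underside, z up.
- bush_b: Second loose brass bush, the same.
- knob_sample: A black knob like the loose one, lying ready in one of the two compartments (which one varies), in the half away from the robot, 35 to 55 mm beyond the compartment's centre. It marks the compartment for knobs.
- bush_sample: A brass bush like the loose ones, ready in the other compartment in the same way. It marks the compartment for bushes.
- screwdriver: Bystander: screwdriver with red handle, 190 mm long, lying on the bench; origin under its middle.
- solder_reel: Bystander: yellow reel, 54 mm across, 32 mm tall; origin at the centre of its underside.
- meter: Bystander: red meter, 130 x 70 x 34 mm, lying flat; origin at the centre of its underside.
- grease_tin: Bystander: blue round tin, 68 mm across, 28 mm tall; origin at the centre of its underside.
- pliers: Bystander: pliers with red handles, 155 mm long, lying flat, 16 mm high; origin under the pivot.

How it is judged:
By the outcome, as a careful person would: the job done as asked, in the order asked, and still so for the second after the job is handed in, while the arm keeps its last pose, push and grip.
It also fails if it takes over 72 s, if anything falls off the work surface, if the arm or the gripper's body presses on something with over 40 N, if the wrist force passes 120 N, or if a joint passes its speed limit or range.

### The arm

A 6-joint arm with a two-finger parallel gripper is mounted at the origin on the work surface. World frame = base frame: x ahead of the robot, y to its left, z up, the work surface at z = 0. Lengths are in mm, angles in rad, forces in N, time in s.
With the tool pointing down it reaches from about 275 to 750 mm from the base axis. Payload 10.2 kg.
Tool frame: the origin (TCP) lies at the very end of the fingers, on their centre line; the grasp point (between the pads) lies 19 mm behind it; z points along the fingers, y is the line along which they close (so a half turn about z gives the same grasp; the last joint's range is limited). The gripper opens to 85 mm and grips with 20 to 120 N. Pads are 22 mm wide; open, the fingers measure 114 mm over their backs; the gripper's body (76 mm by 85 mm) begins 54 mm behind the grasp point. The pads swing forward as they close: fully open they stand 13 mm farther back than shut.
Start: joints at [-1.376, 0.313, 1.498, -0, 1.331, -0.223], TCP at [213.007, -479.853, 231.294] pointing down, gripper open.
Joint ranges: [-2.94, 2.94], [-0.97, 2.17], [0.19, 2.56], [-1.23, 4.37], [0.02, 3.11], [-2.88, 2.88]. Speed limits (rad/s): [2.39, 2.39, 3.01, 3.14, 3.14, 3.14].

### API

Orientations are given as a unit quaternion [w, x, y, z].
In Python, from rig import ctrl gives the robot as it stands.
- The arm moves only by the shell command python3 -m pendant 'ROWS' [FORCE]. ROWS is JSON, a list that holds one entry, the list of rows, each a list of 5 numbers: the shift along the tool's x, y, z normalised to -1 to 1, where 1 is 200 mm, then the turn about the tool's z normalised to -1 to 1, where 1 is pi rad, then the opening, from 0 (shut) to 1 (fully open). In form: [[[dx, dy, dz, spin, hand], ...]]. A call has 1 to 12 rows; each row is the pose to reach, as a shift and turn from the pose commanded when the call began, along the tool's axes at that moment, turning the shorter way round; what a row does not reach only later rows make up. A row lasts 1/10 s, in which the tool goes at most 50 mm and 8.59 degrees, less where a joint would pass 70% of its speed; a pose out of reach is approached as far as the arm can. A call with a number of a shift or a turn outside -1 to 1 is refused whole. A call with a gripper value outside its range is refused whole. The fingers move at their own pace and stop on an object; FORCE is the grip in N (left out, the last holds). Time passes only in rows, so rows that repeat a pose let the fingers close. It gives the time, the measured TCP pose, the force, the opening and the grip force at its end, in the units of the state.
- ctrl.sense(): the state, without advancing time (a new reading comes with each control period).
- ctrl.capture(name): name is "side" or "top" or "wrist"; returns (picture, depth): 480x640x3 uint8, blue, green, red; 480x640 float32, mm along the optical axis (not along the pixel's ray), 0 where there is no reading.
- ctrl.get_calibration(name): a dict with "K" (3x3 intrinsics, pixels), "D" ([k1, k2, p1, p2, k3] as OpenCV has them; the pictures are not rectified), "origin" and "rotation" of the camera in the world. Camera axes: x right, y down, z forward; pixel columns grow to the right and rows downward; lengths in mm; the calibration is good to about 2 mm. A picture is of the moment at which its call begins: read the wrist's pose just before it. get_calibration takes no time and is no camera call; for the wrist camera it gives the pose at the moment of the call.
- ctrl.finish_job(): hands the job in; it is judged then, once.
The state is a dict: "time_s": time; "joints": joint angles; "dq": joint speeds; "tau": joint torques, N m; "eef_pos": TCP position; "ee_rot": TCP orientation; "force": force on the tool from outside, world axes, zero at the start; "wrist_torque": the same for the moment, N m; "grip_width": opening from 0.0 (shut) to 1.0 (fully open); "grip_force": force on a finger pad.
Only numpy, scipy, OpenCV 4.12 (cv2) and the standard library are available. Lean on these libraries where they do the work, as an engineer would, in place of code of your own. Each camera call takes 0.05 s, during which the arm holds its last target. There are 200 camera calls.

## Working session

There is one attempt and no reset: what is moved stays moved. The work goes in short steps, Python scripts to look and compute and a shell command to move; the robot and the scene stay as the last step left them, time stands still between calls to the robot, and variables do not carry over. Pictures are saved under pics/ and viewed, at most 10 in all, crops included, and the job is handed in when it is done.

```bash
ls; mkdir -p pics; cat > h.py <<'E'
import numpy as np,cv2
from rig import ctrl
def cap(n):
    c=ctrl.get_calibration(n); im,d=ctrl.capture(n); return im,d,c
def pts(d,c):
    # full depth map -> world points
    K=np.array(c["K"],float);D=np.array(c["D"],float)
    v,u=np.mgrid[0:480,0:640]
    p=cv2.undistortPoints(np.stack([u,v],-1).reshape(-1,1,2).astype(float),K,D).reshape(480,640,2)
    P=np.dstack([p*d[...,None],d]); 
    return P@np.array(c["rotation"],float).T+np.array(c["origin"],float)
def ray(uv,c,z):
    K=np.array(c["K"],float);D=np.array(c["D"],float)
    p=cv2.undistortPoints(np.array(uv,float).reshape(-1,1,2),K,D).reshape(-1,2)
    r=np.c_[p,np.ones(len(p))]@np.array(c["rotation"],float).T;o=np.array(c["origin"],float)
    return o+r*((z-o[2])/r[:,2])[:,None]
E
python3 - <<'E'
from h import *
s=ctrl.sense();print(s)
for n in("top","side"):
    im,d,c=cap(n);cv2.imwrite(f"pics/{n}0.png",im);np.save(n+"0.npy",d);print(n,c["origin"],np.round(c["rotation"],3).tolist(),c["K"])
E
```

```text
pics
{'time_s': 0.0, 'joints': array([-1.37641177e+00,  3.13485623e-01,  1.49845156e+00, -1.20469358e-05,
        1.33101181e+00, -2.23407468e-01]), 'dq': array([ 0.00045211, -0.00030592,  0.00087996, -0.00075673, -0.00024364,
       -0.00058175]), 'tau': array([ 7.11799839e-04, -4.12273872e+01, -2.59737754e+01, -1.23348327e-04,
        4.18651354e-03, -2.18665043e-06]), 'eef_pos': array([ 212.94527131, -479.58429594,  230.71140293]), 'ee_rot': array([-6.78185172e-04,  9.78259934e-01,  2.07381392e-01,  3.99137036e-06]), 'force': array([0.31637905, 0.17560493, 0.21093935]), 'wrist_torque': array([-0.00123082, -0.0853806 , -0.01172775]), 'grip_force': 0.0, 'grip_width': 0.9968603290619146}
top [ 422.44727313  -59.73185747 1087.90658122] [-0.071, 0.709, -0.7, 0.054] [[481.80271988   0.         322.9540091 ]
 [  0.         481.80271988 231.3449653 ]
 [  0.           0.           1.        ]]
side [ 511.44268803 -943.57896257  880.63553385] [-0.413, 0.909, -0.052, 0.015] [[511.12580522   0.         323.90593608]
 [  0.         511.12580522 246.05297982]
 [  0.           0.           1.        ]]
```

```bash
python3 - <<'E'
s=open('h.py').read()
s=s.replace('np.array(c["rotation"],float)','R(c)').replace('def cap','from scipy.spatial.transform import Rotation as Ro\ndef R(c): return Ro.from_quat(c["rotation"],scalar_first=True).as_matrix()\ndef cap',1)
open('h.py','w').write(s)
E
python3 -c "
from h import *
print(R(ctrl.get_calibration('top')).round(2))"
```

```text
[[ 0.01 -0.98  0.17]
 [-1.   -0.01  0.03]
 [-0.02 -0.18 -0.98]]
```

View pics/top0.png

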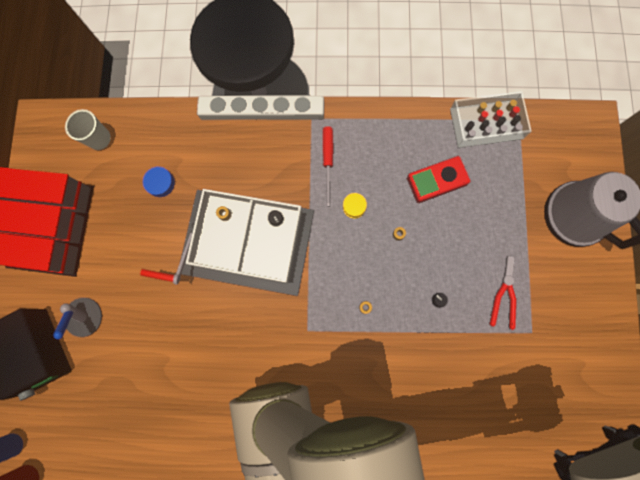

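View pics/side0.png

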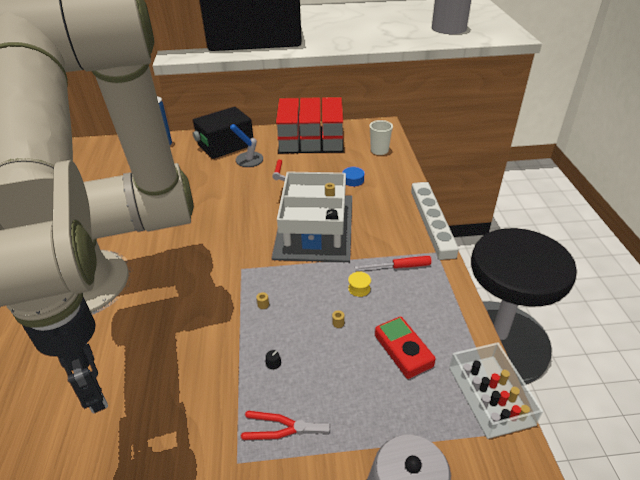

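Top view: bushes at (366,308) and (400,233), knob at (440,299). The tray holds a bush sample at (223,213) in the left compartment and a knob sample at (276,218) in the right. The red handle is at (157,274).

```bash
python3 - <<'E'
from h import *
im=cv2.imread("pics/top0.png");d=np.load("top0.npy");c=ctrl.get_calibration("top")
P=pts(d,c); hsv=cv2.cvtColor(im,cv2.COLOR_BGR2HSV)
def blob(m,u,v,r=14):
    k=np.zeros(m.shape,bool);k[v-r:v+r,u-r:u+r]=True;m=m&k
    ys,xs=np.nonzero(m);return m,(xs.mean(),ys.mean()),len(xs)
def box(u,v,r=9,lo=8,hi=60):
    q=P[v-r:v+r+1,u-r:u+r+1].reshape(-1,3);return q[(q[:,2]>lo)&(q[:,2]<hi)]
for n,u,v,h in(("a",366,308,30),("b",400,233,30),("knob",440,299,26)):
    if n=="knob": m=(hsv[...,2]<70)
    else: m=(hsv[...,1]>110)
    m,ct,N=blob(m,u,v)
    q=box(u,v,12,h-6,h+8)
    print(n,ct,N,ray(ct,c,h)[0].round(1),"depth",len(q),q.mean(0).round(1),((q.min(0)+q.max(0))/2).round(1))
# tray rim
rim=(P[...,2]>112)&(P[...,2]<124)&(hsv[...,1]<60);rim[:,:170]=0;rim[:, 330:]=0;rim[:180]=0;rim[300:]=0
r=cv2.minAreaRect(P[rim][:,:2].astype(np.float32));print("rim",rim.sum(),r,np.median(P[rim][:,2]))
m=(hsv[...,1]>170)&((hsv[...,0]<8)|(hsv[...,0]>172))
m,ct,N=blob(m,157,274,25);print("handle",ct,N,ray(ct,c,98)[0].round(1),np.median(P[m],0).round(1),cv2.minAreaRect(P[m&(P[...,2]>80)][:,:2].astype(np.float32)))
# tray outer white mask
w=((hsv[...,1]<40)&(hsv[...,2]>120)).astype(np.uint8);w[:,:170]=0;w[:,325:]=0;w[:175]=0;w[300:]=0
cs=max(cv2.findContours(w,0,2)[0],key=cv2.contourArea)
ap=cv2.approxPolyDP(cs,6,True).reshape(-1,2);print(ap.tolist(),ray(ap,c,118).round(0).tolist())
for u,v in((223,213),(276,218)):print(ray((u,v),c,108).round(0))
E
```

```text
a (np.float64(365.33), np.float64(306.97)) 100 [ 444.7 -126.9   30. ] depth 99 [ 444.  -126.3   29.8] [ 444.7 -126.3   29.7]
b (np.float64(399.18446601941747), np.float64(232.88349514563106)) 103 [ 608.7 -202.2   30. ] depth 97 [ 609.3 -202.    30.2] [ 609.5 -201.9   29.6]
knob (np.float64(438.91129032258067), np.float64(300.21774193548384)) 124 [ 461.  -287.8   26. ] depth 139 [ 462.9 -292.1   26.6] [ 462.7 -292.    26.5]
rim 885 ((587.072998046875, 130.21986389160156), (210.26251220703125, 160.93519592285156), 80.31275939941406) 117.35539278963097
handle (np.float64(156.6293103448276), np.float64(274.80172413793105)) 232 [502.8 312.   98. ] [502.8 315.4  95.9] ((503.1544189453125, 313.7652282714844), (71.43285369873047, 14.058830261230469), 80.61565399169922)
[[201, 191], [174, 282], [187, 249], [186, 264], [285, 282], [301, 208]] [[678.0, 223.0, 118.0], [487.0, 267.0, 118.0], [555.0, 244.0, 118.0], [524.0, 245.0, 118.0], [491.0, 40.0, 118.0], [643.0, 11.0, 118.0]]
[[634. 176. 108.]]
[[624.  64. 108.]]
```

```bash
cat >> h.py <<'E'
YAW=np.deg2rad(80.3)
def go(x,y,z,yaw=YAW):
    s=ctrl.sense();r=Ro.from_quat(s["ee_rot"],scalar_first=True).as_matrix()
    d=r.T@(np.array([x,y,z])-s["eef_pos"])/200
    a=yaw-np.arctan2(r[1,0],r[0,0]);a=(a+np.pi)%(2*np.pi)-np.pi
    print("from",s["eef_pos"].round(1),"shift",d.round(3),"spin",round(-a/np.pi,3),"t",round(s["time_s"],2))
E
python3 -m pendant '[[[0.89,-0.57,0.25,-0.313,0.65],[0.89,-0.57,0.25,-0.313,0.65],[0.89,-0.57,0.25,-0.313,0.65],[0.89,-0.57,0.25,-0.313,0.65],[0.89,-0.57,0.25,-0.313,0.65],[0.89,-0.57,0.25,-0.313,0.65],[0.89,-0.57,0.25,-0.313,0.65],[0.89,-0.57,0.25,-0.313,0.65],[0.89,-0.57,0.25,-0.313,0.65]]]' 40
python3 -c "
from h import *
go(444.7,-126.5,130)"
```

```text
time_s: 1.0
eef_pos: [329.4, -303.4, 181.2]
ee_rot: [-0.0, 0.765, 0.644, 0.0]
force: [-0.4, 0.8, 1.0]
grip_width: 0.65
grip_force: 0.0
from [ 329.4 -303.4  181.2] shift [0.97  0.417 0.256] spin -0.001 t 1.0
```

```bash
python3 -m pendant '[[[0.97,0.417,0.256,0,0.65],[0.97,0.417,0.256,0,0.65],[0.97,0.417,0.256,0,0.65],[0.97,0.417,0.256,0,0.65],[0.97,0.417,0.256,0,0.65],[0.97,0.417,0.256,0,0.65],[0.97,0.417,0.256,0,0.65],[0.97,0.417,0.256,0,0.65]]]'
cat >> h.py <<'E'
def brass(h=30):
    im,d,c=cap("wrist");P=pts(d,c);g=cv2.cvtColor(im,cv2.COLOR_BGR2HSV)
    m=((g[...,1]>110)&(g[...,0]>10)&(g[...,0]<28)&(abs(P[...,2]-h)<5)).astype(np.uint8)
    return im,P,m
E
python3 - <<'E'
from h import *
im,P,m=brass();cv2.imwrite("pics/w1.png",im)
for c in cv2.findContours(m,0,2)[0]:
    if cv2.contourArea(c)>150:
        k=cv2.drawContours(np.zeros_like(m),[c],-1,1,-1)&m
        print(cv2.contourArea(c),cv2.minEnclosingCircle(P[k>0][:,:2].astype(np.float32)))
go(444.7,-126.5,5)
E
```

```text
time_s: 1.8
eef_pos: [444.1, -127.3, 130.3]
ee_rot: [0.0, 0.765, 0.644, -0.0]
force: [1.2, 0.3, 0.2]
grip_width: 0.65
grip_force: 0.0
827.5 ((607.995361328125, -202.91175842285156), 14.334540367126465)
1017.0 ((443.5269470214844, -126.88228607177734), 13.941848754882812)
162.0 ((665.8486328125, -101.15017700195312), 25.801429748535156)
from [ 444.1 -127.4  130.4] shift [0.005 0.002 0.627] spin -0.001 t 1.85
```

View pics/w1.png

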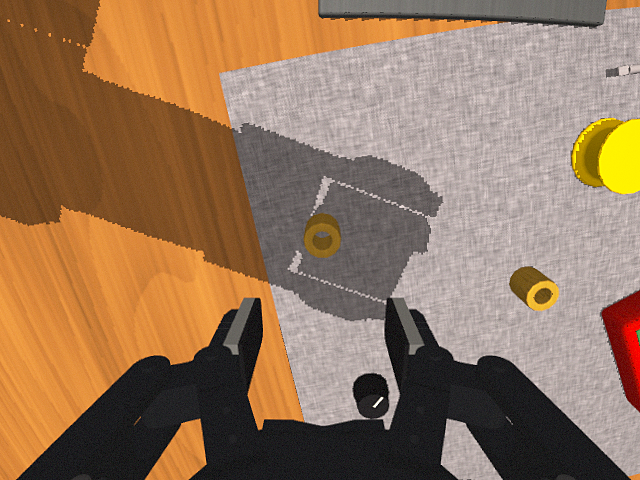

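Wrist view: bush a at (322,238), lined up between the fingers, with bush b at (541,292). Positions agree to about 1 mm, so I'm descending.

```bash
python3 -m pendant '[[[0,0,0.3,0,0.65],[0,0,0.5,0,0.65],[0,0,0.625,0,0.65],[0,0,0.625,0,0.65],[0,0,0.625,0,0.65],[0,0,0.625,0,0],[0,0,0.625,0,0],[0,0,0.625,0,0],[0,0,0.625,0,0],[0,0,0.625,0,0],[0,0,0.625,0,0],[0,0,0.625,0,0]]]' 40
python3 -c "
from h import *
print(ctrl.sense()['grip_width'])
go(444,-127,190)
o=np.array([587,130.2]);t=YAW-np.pi/2;A=np.array([[np.cos(t),-np.sin(t)],[np.sin(t),np.cos(t)]])
for q in((-30,72),(-30,32),(-25,-52),(45,51),(-114,172),(0,172)):print(q,(o+A@q).round(1))
"
```

```text
time_s: 3.05
eef_pos: [445.2, -126.9, 6.7]
ee_rot: [0.001, 0.764, 0.645, 0.0]
force: [-1.3, -0.7, 8.3]
grip_width: 0.304
grip_force: 39.1
0.304196382758604
from [ 445.2 -126.9    6.7] shift [-0.003 -0.003 -0.917] spin -0.0 t 3.05
(-30, 72) [569.6 206.2]
(-30, 32) [562.8 166.8]
(-25, -52) [553.6  83.2]
(45, 51) [639.9 172.9]
(-114, 172) [503.6 318.9]
(0, 172) [616.  299.7]
```

```bash
python3 -m pendant '[[[0,0,-0.25,0,0],[0,0,-0.5,0,0],[0,0,-0.75,0,0],[0,0,-0.92,0,0],[0.4,0.1,-0.92,0,0],[0.95,0.2,-0.92,0,0],[0.95,0.2,-0.92,0,0],[0.95,0.2,-0.92,0,0],[0.95,0.2,-0.92,0,0]]]' 40
python3 -c "
from h import *
go(569.6,206.2,190)"
```

```text
time_s: 3.95
eef_pos: [516.6, 58.4, 189.9]
ee_rot: [0.0, 0.763, 0.647, 0.001]
force: [0.1, -0.3, -0.8]
grip_width: 0.305
grip_force: 40.0
from [516.6  58.4 189.9] shift [0.772 0.141 0.   ] spin 0.002 t 3.95
```

```bash
python3 -m pendant '[[[0.772,0.141,0,0,0],[0.772,0.141,0,0,0],[0.772,0.141,0,0,0],[0.772,0.141,0,0,0],[0.772,0.141,0,0,0],[0.772,0.141,0.2,0,0],[0.772,0.141,0.4,0,0],[0.772,0.141,0.45,0,0],[0.772,0.141,0.5,0,0],[0.772,0.141,0.5,0,0],[0.772,0.141,0.5,0,0]]]' 40
python3 -c "
from h import *
go(569.6,206.2,89)"
```

```text
time_s: 5.05
eef_pos: [571.0, 200.8, 92.3]
ee_rot: [0.001, 0.765, 0.644, 0.002]
force: [-1.9, -1.6, 6.7]
grip_width: 0.303
grip_force: 43.0
from [571.  200.8  92.3] shift [ 0.025 -0.011  0.016] spin -0.0 t 5.05
```

```bash
python3 -m pendant '[[[0,0,0,0,0.5],[0,0,0,0,0.5],[0,0,0,0,0.5],[0,0,0,0,0.5],[0,0,-0.2,0,0.5],[0,0,-0.4,0,0.5],[0,0,-0.5,0,0.5],[0,0,-0.5,0,0.5]]]'
python3 - <<'E'
from h import *
im,d,c=cap("wrist");cv2.imwrite("pics/w2.png",im)
go(587,15,190)
E
```

```text
time_s: 5.85
eef_pos: [571.0, 201.8, 192.6]
ee_rot: [0.002, 0.764, 0.645, 0.003]
force: [0.1, -0.6, -0.3]
grip_width: 0.499
grip_force: 0.0
from [570.2 201.6 190.2] shift [-0.906  0.241  0.001] spin -0.0 t 5.9
```

View pics/w2.png

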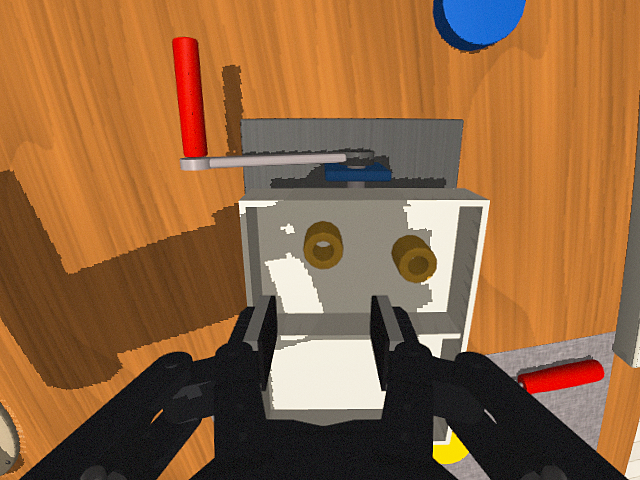

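Bush a stands at (323,245), next to its sample at (414,260). Next is bush b.

```bash
python3 -m pendant '[[[-0.98,0.26,0,0,0.6],[-0.98,0.26,0,0,0.6],[-0.98,0.26,0,0,0.6],[-0.98,0.26,0,0,0.6],[-0.98,0.26,0,0,0.6],[-0.98,0.26,0,0,0.6],[-0.98,0.26,0,0,0.6],[-0.98,0.26,0,0,0.6]]]'
python3 -c "
from h import *
go(609,-202.3,100)"
```

```text
time_s: 6.7
eef_pos: [587.7, 1.1, 188.7]
ee_rot: [-0.0, 0.764, 0.645, -0.0]
force: [-0.4, -0.6, -0.7]
grip_width: 0.601
grip_force: 0.0
from [587.7   1.1 188.7] shift [-0.985  0.275  0.443] spin 0.0 t 6.7
```

```bash
python3 -m pendant '[[[-0.985,0.275,0,0,0.6],[-0.985,0.275,0.1,0,0.6],[-0.985,0.275,0.443,0,0.6],[-0.985,0.275,0.443,0,0.6],[-0.985,0.275,0.443,0,0.6],[-0.985,0.275,0.443,0,0.6],[-0.985,0.275,0.443,0,0.6],[-0.985,0.275,0.443,0,0.6],[-0.985,0.275,0.443,0,0.6]]]'
python3 - <<'E'
from h import *
im,P,m=brass()
for c in cv2.findContours(m,0,2)[0]:
    if cv2.contourArea(c)>150:
        k=cv2.drawContours(np.zeros_like(m),[c],-1,1,-1)&m
        print(cv2.contourArea(c),cv2.minEnclosingCircle(P[k>0][:,:2].astype(np.float32)))
go(609,-202.3,8)
E
```

```text
time_s: 7.6
eef_pos: [609.5, -202.5, 101.7]
ee_rot: [0.001, 0.764, 0.645, 0.0]
force: [0.4, 0.7, -0.3]
grip_width: 0.599
grip_force: 0.0
1259.0 ((608.8944091796875, -202.68014526367188), 13.772988319396973)
from [ 609.4 -202.7  101.6] shift [ 0.002 -0.003  0.468] spin 0.0 t 7.65
```

```bash
python3 -m pendant '[[[0,0,0.25,0,0.6],[0,0,0.4,0,0.6],[0,0,0.46,0,0.6],[0,0,0.46,0,0.6],[0,0,0.46,0,0],[0,0,0.46,0,0],[0,0,0.46,0,0],[0,0,0.46,0,0],[0,0,0.46,0,0],[0,0,0.46,0,0]]]' 40
python3 -m pendant '[[[0,0,-0.25,0,0],[0,0,-0.5,0,0],[0,0,-0.75,0,0],[0,0,-0.92,0,0],[0.4,-0.1,-0.92,0,0],[0.95,-0.28,-0.92,0,0],[0.95,-0.28,-0.92,0,0],[0.95,-0.28,-0.92,0,0],[0.95,-0.28,-0.92,0,0],[0.95,-0.28,-0.92,0,0]]]' 40
python3 -c "
from h import *
go(561,166,190)"
```

```text
time_s: 8.65
eef_pos: [610.1, -204.3, 10.9]
ee_rot: [0.002, 0.764, 0.645, 0.001]
force: [-0.4, 1.1, 6.6]
grip_width: 0.303
grip_force: 39.8
time_s: 9.65
eef_pos: [585.9, -6.3, 193.5]
ee_rot: [0.001, 0.764, 0.645, 0.0]
force: [-0.3, -1.1, -0.4]
grip_width: 0.298
grip_force: 39.8
from [585.9  -6.3 193.5] shift [ 0.829 -0.266  0.017] spin 0.0 t 9.65
```

```bash
python3 -m pendant '[[[0.825,-0.26,0,0,0],[0.825,-0.26,0,0,0],[0.825,-0.26,0,0,0],[0.825,-0.26,0,0,0],[0.825,-0.26,0,0,0],[0.825,-0.26,0,0,0],[0.825,-0.26,0.2,0,0],[0.825,-0.26,0.4,0,0],[0.825,-0.26,0.46,0,0],[0.825,-0.26,0.5,0,0],[0.825,-0.26,0.5,0,0]]]' 40
python3 -m pendant '[[[0,0,0,0,0],[0,0,0,0,0.5],[0,0,0,0,0.5],[0,0,0,0,0.5],[0,0,0,0,0.5],[0,0,-0.2,0,0.5],[0,0,-0.4,0,0.5],[0,0,-0.5,0,0.5],[0,0,-0.5,0,0.5]]]'
python3 - <<'E'
from h import *
im,d,c=cap("wrist");cv2.imwrite("pics/w3.png",im)
go(463,-291,190)
E
```

```text
time_s: 10.75
eef_pos: [563.3, 163.4, 93.6]
ee_rot: [0.001, 0.765, 0.644, 0.001]
force: [0.2, -0.6, 0.4]
grip_width: 0.303
grip_force: 39.8
time_s: 11.65
eef_pos: [563.6, 164.5, 195.8]
ee_rot: [0.002, 0.764, 0.645, 0.002]
force: [-0.6, -0.1, -0.6]
grip_width: 0.498
grip_force: 0.0
from [562.7 164.4 193.4] shift [-2.329 -0.107  0.015] spin -0.0 t 11.7
```

View pics/w3.png

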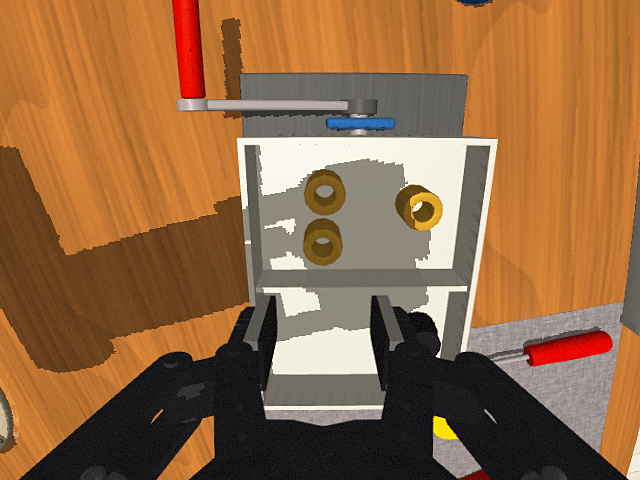

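Both bushes stand in the left compartment at (325,192) and (323,243), with the sample at (419,208). Now the knob.

```bash
python3 -m pendant '[[[-1,-0.05,0,0,0.65],[-1,-0.05,0,0,0.65],[-1,-0.05,0,0,0.65],[-1,-0.05,0,0,0.65],[-1,-0.05,0,0,0.65],[-1,-0.05,0,0,0.65],[-1,-0.05,0,0,0.65]]]'
python3 -m pendant '[[[-1,-0.05,0,0,0.65],[-1,-0.05,0,0,0.65],[-1,-0.05,0.2,0,0.65],[-1,-0.05,0.45,0,0.65],[-1,-0.05,0.45,0,0.65],[-1,-0.05,0.45,0,0.65],[-1,-0.05,0.45,0,0.65],[-1,-0.05,0.45,0,0.65]]]'
python3 - <<'E'
from h import *
im,d,c=cap("wrist");P=pts(d,c);v=im.max(2)
m=((P[...,2]>22)&(P[...,2]<31)&(abs(P[...,0]-463)<40)&(abs(P[...,1]+290)<40))
print(m.sum(),cv2.minEnclosingCircle(P[m][:,:2].astype(np.float32)))
x,y=cv2.minEnclosingCircle(P[m][:,:2].astype(np.float32))[0]
go(x,y,100);cv2.imwrite("pics/w4.png",im)
E
```

```text
time_s: 12.4
eef_pos: [518.6, -30.1, 191.7]
ee_rot: [-0.001, 0.764, 0.645, -0.0]
force: [0.5, -0.5, 0.2]
grip_width: 0.648
grip_force: 0.0
time_s: 13.2
eef_pos: [476.2, -225.4, 103.7]
ee_rot: [0.001, 0.764, 0.645, 0.0]
force: [0.1, -0.3, 0.6]
grip_width: 0.655
grip_force: 0.0
1150 ((461.4993896484375, -291.5174865722656), 15.214473724365234)
from [ 476.2 -225.5  103.8] shift [-0.337 -0.018  0.019] spin 0.001 t 13.25
```

```bash
python3 -m pendant '[[[-0.337,-0.018,0,0,0.65],[-0.337,-0.018,0,0,0.65],[-0.337,-0.018,0.1,0,0.65],[-0.337,-0.018,0.3,0,0.65],[-0.337,-0.018,0.42,0,0.65],[-0.337,-0.018,0.475,0,0.65],[-0.337,-0.018,0.475,0,0],[-0.337,-0.018,0.475,0,0],[-0.337,-0.018,0.475,0,0],[-0.337,-0.018,0.475,0,0],[-0.337,-0.018,0.475,0,0],[-0.337,-0.018,0.475,0,0]]]' 40
python3 -m pendant '[[[0,0,-0.2,0,0],[0,0,-0.5,0,0],[0,0,-0.75,0,0],[0,0,-0.92,0,0],[0.4,0.05,-0.92,0,0],[0.95,0.1,-0.92,0,0],[0.95,0.1,-0.92,0,0],[0.95,0.1,-0.92,0,0],[0.95,0.1,-0.92,0,0],[0.95,0.1,-0.92,0,0]]]' 40
python3 -c "
from h import *
go(553.6,83,190)"
```

```text
time_s: 14.45
eef_pos: [460.9, -292.9, 8.8]
ee_rot: [0.001, 0.764, 0.645, 0.0]
force: [0.4, 1.3, 7.1]
grip_width: 0.349
grip_force: 41.0
time_s: 15.45
eef_pos: [512.1, -107.9, 191.8]
ee_rot: [0.0, 0.764, 0.645, -0.0]
force: [-0.5, -0.6, -0.2]
grip_width: 0.347
grip_force: 39.6
from [ 512.1 -107.9  191.8] shift [0.976 0.045 0.009] spin 0.0 t 15.45
```

```bash
python3 -m pendant '[[[0.976,0.045,0,0,0],[0.976,0.045,0,0,0],[0.976,0.045,0,0,0],[0.976,0.045,0,0,0],[0.976,0.045,0,0,0],[0.976,0.045,0,0,0],[0.976,0.045,0,0,0],[0.976,0.045,0.2,0,0],[0.976,0.045,0.4,0,0],[0.976,0.045,0.46,0,0],[0.976,0.045,0.5,0,0],[0.976,0.045,0.5,0,0]]]' 40
python3 -m pendant '[[[0,0,0,0,0],[0,0,0,0,0.5],[0,0,0,0,0.5],[0,0,0,0,0.5],[0,0,0,0,0.5],[0,0,-0.2,0,0.5],[0,0,-0.4,0,0.5],[0,0,-0.5,0,0.5],[0,0,-0.5,0,0.5]]]'
python3 - <<'E'
from h import *
im,d,c=cap("top");cv2.imwrite("pics/top1.png",cv2.resize(im[90:340,120:540],None,fx=1.9,fy=1.9))
go(503.6,318.9,190)
E
```

```text
time_s: 16.65
eef_pos: [554.5, 81.5, 92.9]
ee_rot: [0.001, 0.765, 0.644, 0.0]
force: [-0.1, 0.6, 0.5]
grip_width: 0.346
grip_force: 40.1
time_s: 17.55
eef_pos: [555.0, 82.4, 194.6]
ee_rot: [0.002, 0.764, 0.645, 0.002]
force: [0.2, 0.1, -0.7]
grip_width: 0.5
grip_force: 0.0
from [554.2  82.4 192.3] shift [ 1.123 -0.449  0.011] spin -0.0 t 17.6
```

View pics/top1.png

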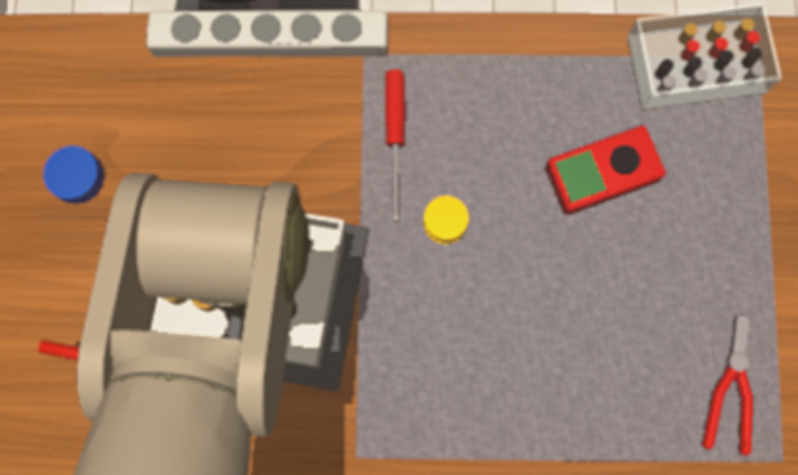

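The mat is clear and the bystanders haven't moved, but the arm hides the tray. I'll check it from the side after moving over to the handle.

```bash
python3 -m pendant '[[[1,-0.45,0,0,0.6],[1,-0.45,0,0,0.6],[1,-0.45,0,0,0.6],[1,-0.45,0,0,0.6],[1,-0.45,0,0,0.6],[1,-0.45,0,0,0.6],[1,-0.45,0,0,0.6],[1,-0.45,0,0,0.6],[1,-0.45,0,0,0.6]]]'
python3 - <<'E'
from h import *
im,d,c=cap("side");cv2.imwrite("pics/side1.png",cv2.resize(im[80:320,180:500],None,fx=2.4,fy=2.4))
im,d,c=cap("wrist");cv2.imwrite("pics/w5.png",im);P=pts(d,c)
g=cv2.cvtColor(im,cv2.COLOR_BGR2HSV)
m=(g[...,1]>170)&((g[...,0]<8)|(g[...,0]>172))&(P[...,2]>75)&(P[...,2]<115)
q=P[m];print(m.sum(),cv2.minAreaRect(q[:,:2].astype(np.float32)),np.percentile(q[:,2],[5,50,95]))
go(503.6,318.9,140)
E
```

```text
time_s: 18.5
eef_pos: [499.3, 293.6, 191.2]
ee_rot: [-0.0, 0.765, 0.644, -0.0]
force: [-0.5, 0.1, 0.4]
grip_width: 0.6
grip_force: 0.0
2164 ((501.876220703125, 313.571533203125), (73.85372161865234, 15.315303802490234), 79.8834457397461) [92.54547816 96.18742314 97.92456562]
from [499.2 293.9 191.4] shift [0.127 0.    0.257] spin -0.001 t 18.6
```

View pics/side1.png

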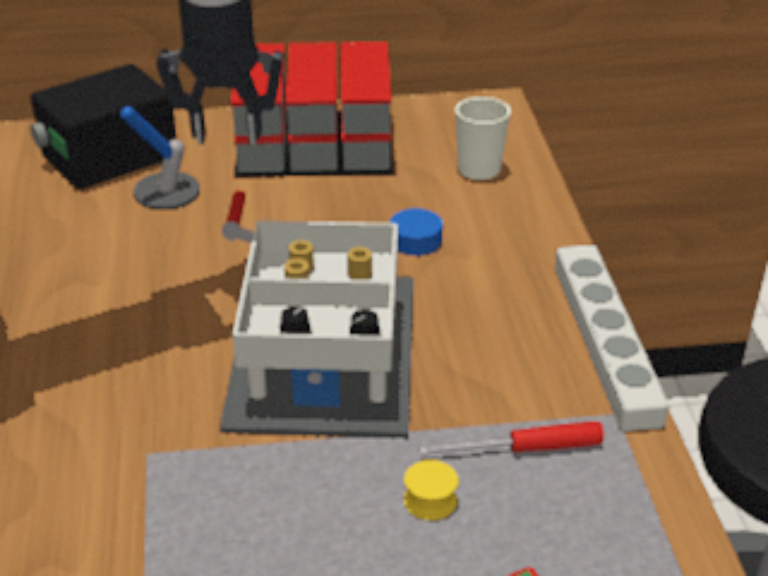

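View pics/w5.png

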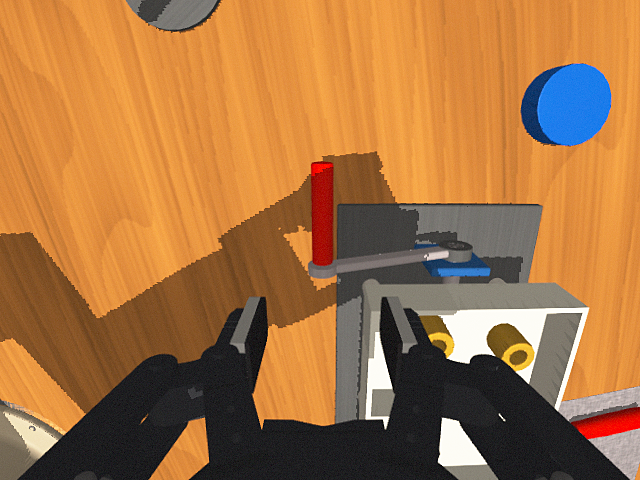

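All three spares are in place: knobs at (295,320) and (365,322), and three bushes behind them. In the wrist view the handle spans (322,162) to (322,265). Lowering onto the handle to grip it.

```bash
python3 -m pendant '[[[0.13,0.015,0,0,0.6],[0.13,0.015,0.1,0,0.6],[0.13,0.015,0.3,0,0.6],[0.13,0.015,0.5,0,0.6],[0.13,0.015,0.59,0,0.6],[0.13,0.015,0.59,0,0.6],[0.13,0.015,0.59,0,0.6],[0.13,0.015,0.59,0,0.6]]]'
python3 -m pendant '[[[0,0,0,0,0],[0,0,0,0,0],[0,0,0,0,0],[0,0,0,0,0],[0,0,0,0,0],[0,0,0,0,0],[0,0,0,0,0],[0,0,0,0,0]]]' 60
python3 - <<'E'
from h import *
go(503,320,71)
# arc shifts from lever angle 0: tool y = stand x, tool -z = up
for a in np.arange(0,1.2501,.125):
    b=1.25-a; print(round(a,3),"dy",round((120*np.sin(1.25)-120*np.sin(b))/200,3),"dz",round(-(120*np.cos(b)-120*np.cos(1.25))/200,3))
E
```

```text
time_s: 19.4
eef_pos: [507.2, 320.0, 75.2]
ee_rot: [0.0, 0.765, 0.645, 0.001]
force: [-0.0, 0.1, 0.2]
grip_width: 0.598
grip_force: 0.0
time_s: 20.2
eef_pos: [503.2, 320.6, 73.4]
ee_rot: [-0.002, 0.764, 0.645, -0.003]
force: [-13.8, 3.4, 5.7]
grip_width: 0.169
grip_force: 58.4
from [503.2 320.6  73.4] shift [-0.003 -0.     0.012] spin 0.0 t 20.2
0.0 dy 0.0 dz -0.0
0.125 dy 0.028 dz -0.07
0.25 dy 0.065 dz -0.135
0.375 dy 0.109 dz -0.195
0.5 dy 0.16 dz -0.25
0.625 dy 0.218 dz -0.297
0.75 dy 0.282 dz -0.337
0.875 dy 0.35 dz -0.369
1.0 dy 0.421 dz -0.392
1.125 dy 0.495 dz -0.406
1.25 dy 0.569 dz -0.411
```

Gripped. Swinging along the arc; my dy values are 0.02 lower to remove the existing side load.

```bash
python3 -m pendant '[[[0,-0.01,0,0,0],[0,-0.005,-0.035,0,0],[0,0.01,-0.07,0,0],[0,0.025,-0.103,0,0],[0,0.045,-0.135,0,0],[0,0.067,-0.166,0,0],[0,0.089,-0.195,0,0],[0,0.114,-0.223,0,0],[0,0.14,-0.25,0,0],[0,0.168,-0.274,0,0],[0,0.198,-0.297,0,0],[0,0.198,-0.297,0,0]]]' 60
python3 -c "
from h import *
go(616,301,172-19)"
```

```text
time_s: 21.4
eef_pos: [545.7, 313.2, 133.3]
ee_rot: [-0.0, 0.765, 0.645, -0.0]
force: [-0.6, 4.5, -9.5]
grip_width: 0.162
grip_force: 59.1
from [545.7 313.2 133.3] shift [-0.001  0.357 -0.099] spin -0.0 t 21.4
```

```bash
python3 -m pendant '[[[0,0.032,-0.02,0,0],[0,0.064,-0.04,0,0],[0,0.098,-0.057,0,0],[0,0.132,-0.072,0,0],[0,0.167,-0.084,0,0],[0,0.203,-0.095,0,0],[0,0.24,-0.104,0,0],[0,0.277,-0.109,0,0],[0,0.314,-0.113,0,0],[0,0.351,-0.114,0,0],[0,0.351,-0.114,0,0],[0,0.351,-0.114,0,0]]]' 60
python3 - <<'E'
from h import *
go(616,301,153)
im,d,c=cap("top");P=pts(d,c)
# lever arm / tray height from side & wrist
im2,d2,c2=cap("side");P2=pts(d2,c2)
t=YAW-np.pi/2
def st(P):
    q=P-np.array([587,130.2,0]);return np.stack([q[...,0]*np.cos(t)+q[...,1]*np.sin(t),-q[...,0]*np.sin(t)+q[...,1]*np.cos(t),q[...,2]],-1)
S=st(P2)
m=(abs(S[...,0])<80)&(abs(S[...,1]+103)<6)&(S[...,2]>120);print("rim z",np.percentile(S[m][:,2],[50,90,97]))
g=cv2.cvtColor(im2,cv2.COLOR_BGR2HSV)
m=(g[...,1]>150)&((g[...,0]<8)|(g[...,0]>172))&(abs(S[...,1]-167)<50)&(abs(S[...,0])<140)&(S[...,2]>60)
print("handle",m.sum(),np.median(S[m],0))
print(st(ctrl.sense()["eef_pos"]))
cv2.imwrite("pics/side2.png",cv2.resize(im2[80:320,180:500],None,fx=2.4,fy=2.4))
E
```

```text
time_s: 22.6
eef_pos: [613.6, 301.8, 156.1]
ee_rot: [-0.001, 0.764, 0.645, -0.001]
force: [-5.4, 4.7, -3.7]
grip_width: 0.164
grip_force: 59.7
from [613.6 301.8 156.1] shift [-0.002  0.012  0.016] spin 0.0 t 22.6
rim z [133.22990623 142.70764511 143.83198841]
handle 114 [ -4.73993125 162.32891894 182.83842462]
[ -2.81231203 173.61214992 156.11224304]
```

View pics/side2.png

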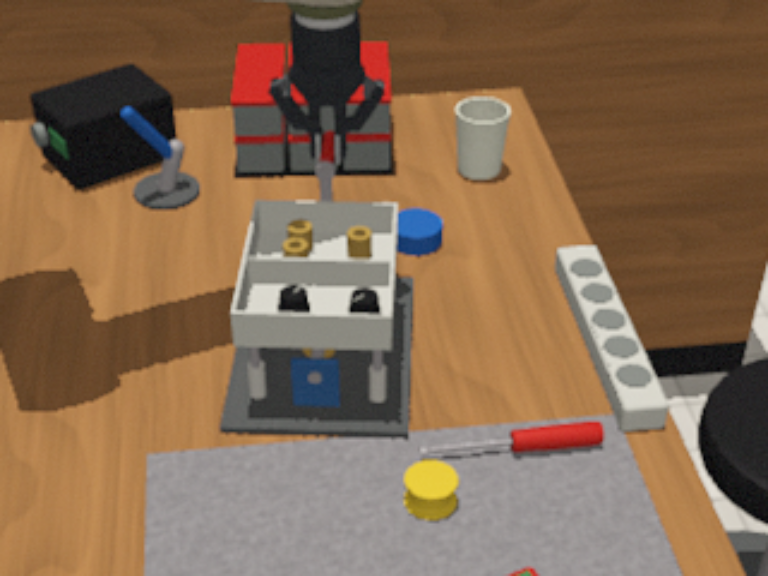

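The tray is up about 26 mm, its contents are intact, and the lever is about 3 mm short of upright. A small nudge, then settle.

```bash
python3 -m pendant '[[[0,0.015,0,0,0],[0,0.015,0,0,0],[0,0.015,0,0,0],[0,0.015,0,0,0],[0,0.015,0,0,0],[0,0.015,0,0,0],[0,0.015,0,0,0],[0,0.015,0,0,0],[0,0.015,0,0,0],[0,0.015,0,0,0]]]' 60
python3 -c "
from h import *
go(616,301,153);print(ctrl.finish_job())"
```

```text
time_s: 23.7
eef_pos: [616.4, 301.3, 156.1]
ee_rot: [-0.001, 0.764, 0.645, -0.001]
force: [-5.1, 5.3, -4.1]
grip_width: 0.165
grip_force: 59.7
from [616.4 301.3 156.1] shift [-0.002 -0.002  0.016] spin 0.0 t 23.7
the job is handed in; nothing more can be done
None
```

The job is handed in at 23.7 s. Both bushes and the knob are in their matching compartments, the tray is at or very near its highest (rim measured about 26 mm above rest, before a last 3 mm nudge), and the gripper is still holding the lever upright by its handle.

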